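# Set the lacquer-curing timer and arm its guarded switch

### The arm

A 7-joint arm with a two-finger parallel gripper is mounted at the origin on the work surface. World frame = base frame: x ahead of the robot, y to its left, z up, the work surface at z = 0. Lengths are in mm, angles in rad, forces in N, time in s.
With the tool pointing down it reaches from about 400 to 850 mm from the base axis. Payload 4.5 kg.
Tool frame: the origin (TCP) lies at the very end of the fingers, on their centre line; the grasp point (between the pads) lies 19 mm behind it (bot.pinch_z is the z of the grasp point in the tool frame, in mm); z points along the fingers, y is the direction in which the jaws open and shut (so a half turn about z gives the same grasp; the last joint's range is limited). The gripper opens to 85 mm and grips with 20 to 120 N. Pads are 22 mm wide; open, the fingers measure 114 mm over their backs; the gripper's body (76 mm by 85 mm) begins 54 mm behind the grasp point. The pads swing forward as they close: fully open they stand 13 mm farther back than shut.
Start: joints at [1.317, 0.689, -0.195, 1.565, 0.157, 0.902, -0.215], TCP at [177.431, -599.31, 231.317] pointing down, gripper open.
Joint ranges: [-3.01, 3.01], [-0.46, 2.08], [-1.47, 1.51], [0.13, 2.56], [-1, 4.14], [0.04, 2.09], [-2.66, 2.66]. Speed limits (rad/s): [2.57, 2.57, 3.14, 3.14, 3.14, 3.14, 3.14].

### API

Orientations are given as a rotation vector (axis times angle).
In Python, from plant import bot, eyes gives the robot as it stands. The module is installed in compiled form; this text tells all that it offers.
- The arm moves only by the shell command python3 -m jog 'ROWS' [OPENING] [FORCE]. ROWS is JSON, a list of rows, each an object of numbers: "dx", "dy", "dz": the shift along the world's x, y, z in mm; "twist": the turn about the world's z in degrees. A call has exactly 8 rows; each row shifts and turns the commanded pose from where the row before left it; what a row does not reach is not made up. A row lasts 1/10 s, in which the tool goes at most 50 mm and 8.59 degrees, less where a joint would pass 70% of its speed; a pose out of reach is approached as far as the arm can. A call with a gripper value outside its range is refused whole. OPENING is the finger opening in mm, from 0 to 85.4, set as the call begins (- or left out, the last holds). The fingers move at their own pace and stop on an object; FORCE is the grip in N (left out, the last holds). Time passes only in rows, so rows that do not move let the fingers close, or fill a call up. It gives the time, the measured TCP pose, the force and the opening at its end, in the units of the state.
- bot.sense(): the state, without advancing time (a new reading comes with each control period).
- eyes.get_image(name): name is "scene" or "top" or "wrist"; returns a dict with "pixels" (400x640x3 uint8, red, green, blue), "fx", "fy", "cx", "cy" (pixels), "pose" (4x4, takes a point from camera to world coordinates). Camera axes: x right, y up, looking along -z (the intrinsics and any distortion apply to the point x, -y, -z); pixel columns grow to the right and rows downward; lengths in mm; the calibration is good to about 2 mm. A picture is of the moment at which its call begins. There is no depth.
- bot.sign_off(): hands the job in, once; it reports no verdict.
The state is a dict: "t": time; "joints": joint angles; "qvel": joint speeds; "effort": joint torques, N m; "ee_pos": TCP position; "ee_rot": TCP orientation; "contact_force": force on the tool from outside, world axes, zero at the start; "moment": the same for the moment, N m; "width": finger opening in mm.
Only numpy, scipy, OpenCV 4.12 (cv2) and the standard library are available. Lean on these libraries where they do the work, as an engineer would, in place of code of your own. Each camera call takes 0.05 s, during which the arm holds its last target. There are 200 camera calls.

### The job

Set the lacquer-curing timer: roll the ridged number wheel up until its six-dot face is squarely on top, between the two pointers. Then lift the hinged cover on the other box, flip the toggle beneath it fully over to its far stop, away from the robot, and close the cover completely again. Do not push about or knock over any of the things that stand on the bench.

Things in the scene. Friction and masses are not known exactly. Their poses are not given: they have to be found in the camera images.
- dial_unit: Fixed grey dial box, 170 mm (x) by 110 (y) by 60 high; origin: centre of its underside, z up, +x from its front to its back (away from the robot), +y along the axle. A cheek on either side of the wheel (y 30 to 42 mm, x within 55) rises 94 mm above the table; on each, at x = 0, a thin steel pointer (y 32 to 40) reaches 138 mm.
- wheel_axle (a point): Centre of the black number wheel, 75 mm straight above the dial box's origin, axes as the box's. The wheel stands up out of the box: a drum of radius 50 mm, 50 wide along y, with 8 ridges 45 degrees apart, 6 mm thick, full width, their tips 66 mm from the axle. Between them are 8 faces with 0 to 7 white dots. Moving its top towards +x brings up the next higher number.
- wheel (a joint): Wheel angle (rad), 0 to 5.498 (hard stops), growing as its top moves towards the box's +x. With n dots squarely on top it reads 0.785*n: six is 4.712. Ridges lie at this angle + 0.393 + k*0.785 (k whole) from straight up, measured towards +x. Starts anywhere from 1.6 to 3.4. No clicks: friction (about 3 N at a ridge) holds it where it is left.
- switch_unit: Fixed grey switch box, 170 mm (x) by 110 (y) by 50 high; origin: centre of its underside, z up, +x from its front to its back (away from the robot), +y along the cover's hinge line. On it, the toggle under a dark steel cover.
- cover_hinge (a point): Middle of the cover's hinge line, 70 mm behind (+x) and 56 mm above the switch box's origin; axes as the box's. The cover is a shell reaching 125 mm forward (-x) from here, 84 mm wide, 56 high above the hinge line, walls 4 mm, open below and behind.
- cover_bar (a point): Middle of the cover's handle: a steel bar 10 mm thick, 76 long, parallel to the hinge (y), on two arms, 40 mm in front of the cover's front wall, clear for 66 mm between the arms. Shut, it lies 165 mm in front (-x) of the hinge line and 30 mm above it (86 mm above the table). It swings with the cover; so do its axes, which are the box's when shut.
- cover (a joint): Opening angle of the cover (rad): 0 shut (as at the start), 1.57 upright, 1.9 fully open, leaning back. Opens upward and towards the box's +x. Stiff hinge (0.15 N m): it stays at any angle.
- toggle_tip (a point): Centre of the round end of the steel toggle, 45 mm from its pivot and 12 mm thick. The pivot lies along y, 52 mm straight above the switch box's origin, under the cover.
- toggle (a joint): Toggle angle (rad): 0 off, leaning 0.45 from upright towards the box's -x (as at the start); 0.9 on, leaning as far towards +x (hard stops). A friction pivot (0.06 N m, about 2 N): stays where left.
- can: Loose steel can, 76 mm across, 105 high, beside the dial box on its +y side; origin: centre of its underside. Leave it alone.
- jar: Loose amber jar, 64 mm across, 120 high, beside the switch box on its +y side; origin: centre of its underside. Leave it alone.
- glue: Loose white bottle, 60 mm across, 185 high, in front between the boxes; origin: centre of its underside. Leave it alone.
- sander: Loose wooden sanding block, 110 by 62 by 42 mm; origin: centre of its underside. Leave it alone.
- brush: Loose brush lying flat along its x axis, 200 mm long; leave it alone.
- bowl: Loose white bowl, 110 mm across, 50 high, far from the robot between the boxes; origin: centre of its underside. Leave it alone.
- scraper: Loose spatula lying flat along its x axis, 280 mm long; leave it alone.
Mind the look-alikes: they are no part of the job. Leave any blue look-alike of the switch_unit alone.

How it is judged:
By the outcome, as a careful person would: the job done as asked, in the order asked, and still so for the second after the job is handed in, with the robot touching nothing.
It also fails if it takes over 72 s, if anything falls off the work surface, if the arm or the gripper's body presses on something with over 40 N, if the wrist force passes 120 N, or if a joint passes its speed limit or range.

## Working session

There is one attempt and no reset: what is moved stays moved. The work goes in short steps, Python scripts to look and compute and a shell command to move; the robot and the scene stay as the last step left them, time stands still between calls to the robot, and variables do not carry over. Pictures are saved under pics/ and viewed, about 8 in all and at most 12, crops included, and the job is handed in when it is done.

```bash
mkdir -p pics; python3 - <<'E'
from plant import bot, eyes
import cv2, numpy as np, pickle
print(bot.sense())
for n in ("scene","top"):
    im=eyes.get_image(n); pickle.dump(im,open(f"{n}0.pkl","wb"))
    cv2.imwrite(f"pics/{n}0.png",im["pixels"][:,:,::-1])
    print(n,[im[k] for k in im if k!="pixels"])
E
```

```text
{'t': 0.0, 'joints': array([ 1.31679537,  0.69001748, -0.19451382,  1.56637032,  0.15728126,
        0.90249869, -0.21513442]), 'qvel': array([-0.00050615, -0.0016257 , -0.00152395,  0.00053889,  0.00082773,
        0.0010709 ,  0.00018177]), 'effort': array([ 7.09563246e-04, -5.39597332e+01, -1.26610368e+00, -1.58539116e+01,
        9.14476375e-03,  9.57798678e-03, -3.05583654e-06]), 'ee_pos': array([ 177.16813857, -598.66715749,  230.45613544]), 'ee_rot': array([-3.10726870e+00, -4.50315366e-01,  6.16700080e-04]), 'contact_force': array([ 0.83014198, -0.72267733,  0.05893513]), 'moment': array([ 0.0285524 , -0.01606237, -0.01344172]), 'width': 85.45834075619749}
scene [463.1026744572504, 463.1026744572504, 317.94464958546473, 197.92154173170496, array([[-7.01914644e-01, -4.09574242e-01,  5.82721866e-01,
         1.35406772e+03],
       [ 7.11912110e-01, -3.77820322e-01,  5.91973776e-01,
         8.88300793e+02],
       [-2.22930478e-02,  8.30361815e-01,  5.56778480e-01,
         9.29118611e+02],
       [ 0.00000000e+00,  0.00000000e+00,  0.00000000e+00,
         1.00000000e+00]])]
top [361.02228753824147, 361.02228753824147, 322.97213983771906, 202.77535056738893, array([[ 3.93601354e-03,  9.97709322e-01, -6.75323317e-02,
         3.90421286e+02],
       [-9.99889865e-01,  4.89300435e-03,  1.40113037e-02,
         2.91117270e+00],
       [ 1.43096443e-02,  6.74697453e-02,  9.97618698e-01,
         1.19984721e+03],
       [ 0.00000000e+00,  0.00000000e+00,  0.00000000e+00,
         1.00000000e+00]])]
```

View pics/top0.png

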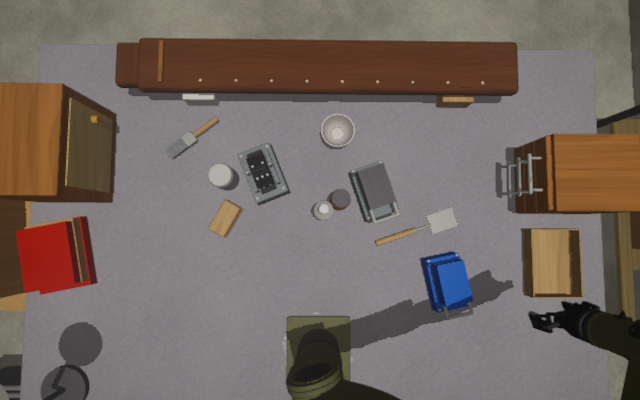

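View pics/scene0.png

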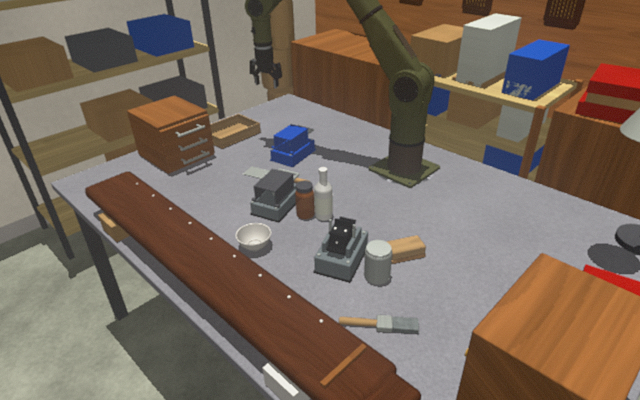

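The top view is turned so that up is +x and left is +y.
- **Dial box:** grey, with the can beside it, at about (263,173).
- **Switch box candidates:** the grey one at (374,192) with the jar at its +y side, and the blue one at (447,282). The grey one fits the description and the blue one is the look-alike.

I'll confirm this in an enlarged crop.

```bash
cat > h.py <<'E'
import numpy as np, cv2, pickle
def ray(im,u,v):
    d=np.array([(u-im["cx"])/im["fx"],-(v-im["cy"])/im["fy"],-1.]); P=im["pose"]
    return P[:3,3],P[:3,:3]@d
def plane(im,u,v,z):
    o,d=ray(im,u,v); return (o+d*(z-o[2])/d[2])[:3]
def proj(im,p):
    P=im["pose"]; c=P[:3,:3].T@(np.array(p,float)-P[:3,3])
    return np.array([im["cx"]+im["fx"]*c[0]/-c[2], im["cy"]-im["fy"]*c[1]/-c[2]])
E
python3 - <<'E'
import cv2,pickle,numpy as np
im=pickle.load(open("top0.pkl","rb"))["pixels"][:,:,::-1]
c=im[135:235,225:415]
cv2.imwrite("pics/crop1.png",cv2.resize(c,None,fx=4.2,fy=4.2,interpolation=cv2.INTER_CUBIC))
for p in [(245,160),(284,195),(388,213),(365,200),(300,150)]: print(p,im[p[1],p[0]])
E
```

```text
(245, 160) [120 119 115]
(284, 195) [101  99 102]
(388, 213) [100  99  96]
(365, 200) [49 48 49]
(300, 150) [131 128 132]
```

View pics/crop1.png

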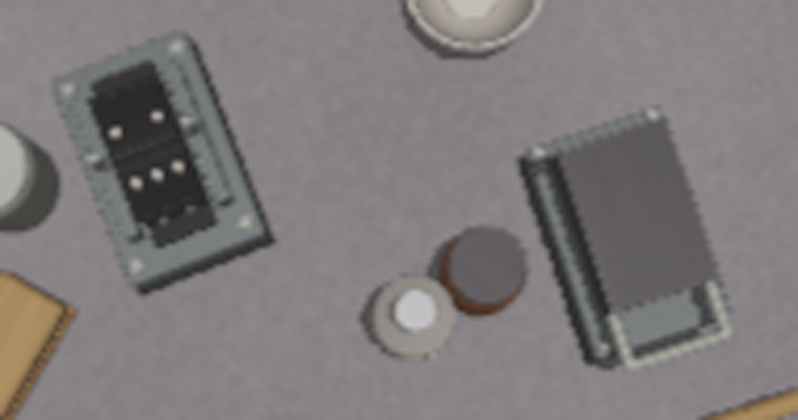

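The crop confirms it: the dial box shows 2 and 3 dots with a ridge on top, and the grey switch box has its bar at the front right of it. Crop pixels that matter:
- **Dial screws:** (67,90), (178,47), (135,266), (245,222).
- **Switch screws:** back pair (540,152) and (654,115), front left (601,350).
- **Bar ends:** about (628,365) and (730,330).

```bash
python3 - <<'E'
from h import *
im=pickle.load(open("top0.pkl","rb")); im2=pickle.load(open("scene0.pkl","rb"))
def c(x,y,z): return plane(im,225+(x+.5)/4.2-.5,135+(y+.5)/4.2-.5,z)
a,b,d,e=[c(*p,60) for p in [(67,90),(178,47),(135,266),(245,222)]]
C=(a+b+d+e)/4; f=(a+b-d-e)/2; s=(a-b+d-e)/2
print("dial",C,np.linalg.norm(f),np.linalg.norm(s),np.degrees([np.arctan2(f[1],f[0]),np.arctan2(-s[0],s[1])]))
a,b,d=[c(*p,50) for p in [(540,152),(654,115),(601,350)]]
S=(b+d)/2; f2=a-d; s2=a-b
print("switch",S,np.linalg.norm(f2),np.linalg.norm(s2),np.degrees([np.arctan2(f2[1],f2[0]),np.arctan2(-s2[0],s2[1])]))
B=(c(628,365,86)+c(730,330,86))/2; print("bar",B, B-S)
# ridge near top
for p in [(108,165),(172,141)]: 
    q=c(*p,141); g=np.arctan2(f[1],f[0]); print("ridge x in box",(q-C)[0]*np.cos(g)+(q-C)[1]*np.sin(g))
from plant import bot
R=cv2.Rodrigues(bot.sense()["ee_rot"])[0]; print("tool y dir deg",np.degrees(np.arctan2(R[1,1],R[0,1])))
for n,p in dict(can=(222,172),jar=(340,194),glue=(323,205)).items(): print(n,plane(im,*p,110))
print("scene px dial, switch:",proj(im2,[*C[:2],60]),proj(im2,[*S[:2],50]))
E
```

```text
dial [565.41333296 181.52601992  60.        ] 143.57539410700824 89.42280786413407 [21.64863184 22.11557498]
switch [ 510.69669104 -176.91675604   50.        ] 158.1876190628497 92.41597429013957 [16.95034513 18.40980844]
bar [ 421.60926735 -208.73859034   86.        ] [-89.08742369 -31.8218343   36.        ]
ridge x in box -10.000989435590125
ridge x in box -10.388409727428716
tool y dir deg -73.5021348850915
can [556.1974438 294.0774621 110.       ]
jar [491.12664661 -63.94105847 110.        ]
glue [457.45302285 -12.50628281 110.        ]
scene px dial, switch: [341.67399396 242.68459027] [275.767383   192.77833027]
```

```bash
for i in 1 2; do python3 -m jog '[{"dx":18,"dy":25,"dz":4},{"dx":18,"dy":25,"dz":4},{"dx":18,"dy":25,"dz":4},{"dx":18,"dy":25,"dz":4},{"dx":18,"dy":25,"dz":4},{"dx":18,"dy":25,"dz":4},{"dx":18,"dy":25,"dz":4},{"dx":18,"dy":25,"dz":4,"twist":2.7}]' 0 30; done
cat > shot.py <<'E'
from plant import bot, eyes
import cv2,pickle,sys
n=sys.argv[1]; im=eyes.get_image(sys.argv[2] if len(sys.argv)>2 else "wrist")
pickle.dump(im,open(n+".pkl","wb")); cv2.imwrite(f"pics/{n}.png",im["pixels"][:,:,::-1]); print(im["fx"],im["cx"],im["cy"],im["pose"].round(3).tolist())
E
python3 shot.py w1
python3 -m jog '[{"dx":0,"dy":40},{"dx":0,"dy":40},{"dx":8,"dy":40},{"dx":8,"dy":40},{"dx":8,"dy":40},{"dx":8,"dy":40},{"dx":8,"dy":40},{"dx":8,"dy":40}]'
python3 -m jog '[{"dx":6,"dy":25},{"dx":6,"dy":20},{"dx":6,"dy":10},{},{},{},{},{}]'
python3 shot.py w2
python3 -c "
import cv2;a=cv2.imread('pics/w1.png');b=cv2.imread('pics/w2.png');cv2.imwrite('pics/w12.png',cv2.resize(cv2.vconcat([a,b]),None,fx=.74,fy=.74))"
```

```text
330.31911532621876 321.5232539376994 205.6453619125285 [[0.284, 0.918, 0.278, 248.375], [-0.959, 0.272, 0.081, -579.377], [-0.002, -0.289, 0.957, 372.214], [0.0, 0.0, 0.0, 1.0]]
330.31911532621876 321.5232539376994 205.6453619125285 [[0.284, 0.918, 0.278, 248.4], [-0.959, 0.272, 0.081, -579.433], [-0.001, -0.289, 0.957, 372.327], [0.0, 0.0, 0.0, 1.0]]schema error: expected keys dx, dy, dz, twist
schema error: expected keys dx, dy, dz, twist
schema error: expected keys dx, dy, dz, twist
schema error: expected keys dx, dy, dz, twist
```

View pics/w12.png

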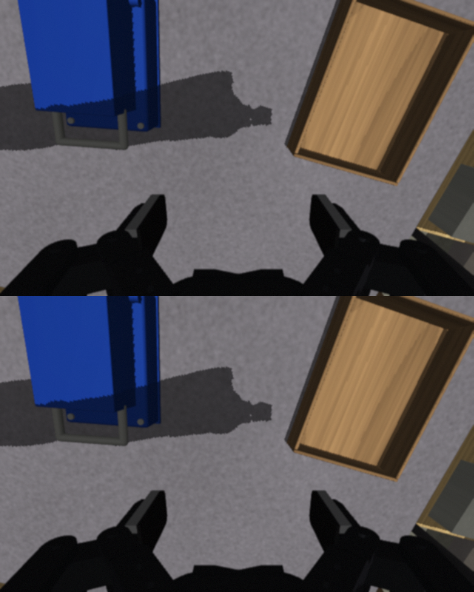

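All four keys are needed in every row; nothing moved. The picture shows only the blue look-alike and the tray.

```bash
for i in 1 2; do python3 -m jog '[{"dx":18,"dy":25,"dz":4,"twist":0},{"dx":18,"dy":25,"dz":4,"twist":0},{"dx":18,"dy":25,"dz":4,"twist":0},{"dx":18,"dy":25,"dz":4,"twist":0},{"dx":18,"dy":25,"dz":4,"twist":0},{"dx":18,"dy":25,"dz":4,"twist":0},{"dx":18,"dy":25,"dz":4,"twist":0},{"dx":18,"dy":25,"dz":4,"twist":2.7}]' 0 30; done
python3 shot.py w1
python3 -m jog '[{"dx":0,"dy":40,"dz":0,"twist":0},{"dx":0,"dy":40,"dz":0,"twist":0},{"dx":8,"dy":40,"dz":0,"twist":0},{"dx":8,"dy":40,"dz":0,"twist":0},{"dx":8,"dy":40,"dz":0,"twist":0},{"dx":8,"dy":40,"dz":0,"twist":0},{"dx":8,"dy":40,"dz":0,"twist":0},{"dx":8,"dy":40,"dz":0,"twist":0}]'
python3 -m jog '[{"dx":6,"dy":25,"dz":0,"twist":0},{"dx":6,"dy":20,"dz":0,"twist":0},{"dx":6,"dy":10,"dz":0,"twist":0},{"dx":0,"dy":0,"dz":0,"twist":0},{"dx":0,"dy":0,"dz":0,"twist":0},{"dx":0,"dy":0,"dz":0,"twist":0},{"dx":0,"dy":0,"dz":0,"twist":0},{"dx":0,"dy":0,"dz":0,"twist":0}]'
python3 shot.py w2
python3 -c "
import cv2;a=cv2.imread('pics/w1.png');b=cv2.imread('pics/w2.png');cv2.imwrite('pics/w12b.png',cv2.resize(cv2.vconcat([a[:290],b[:290]]),None,fx=1.03,fy=1.03))"
```

```text
t: 1.0
ee_pos: [322.0, -398.2, 263.4]
ee_rot: [3.097, 0.525, -0.0]
contact_force: [0.4, 0.2, 0.7]
width: -0.0
t: 1.8
ee_pos: [465.9, -198.2, 295.5]
ee_rot: [3.084, 0.598, -0.0]
contact_force: [-0.0, -0.8, -0.3]
width: -0.3
330.31911532621876 321.5232539376994 205.6453619125285 [[0.373, 0.888, 0.268, 534.75], [-0.928, 0.357, 0.108, -171.919], [0.0, -0.289, 0.957, 437.103], [0.0, 0.0, 0.0, 1.0]]
t: 2.65
ee_pos: [513.5, 122.1, 295.3]
ee_rot: [3.084, 0.596, -0.0]
contact_force: [0.3, -0.1, 0.1]
width: -0.3
t: 3.45
ee_pos: [531.4, 174.8, 295.4]
ee_rot: [3.084, 0.595, -0.0]
contact_force: [0.4, -1.7, 0.1]
width: 0.3
330.31911532621876 321.5232539376994 205.6453619125285 [[0.371, 0.889, 0.268, 600.251], [-0.929, 0.355, 0.108, 200.916], [0.001, -0.289, 0.957, 437.091], [0.0, 0.0, 0.0, 1.0]]
```

View pics/w12b.png

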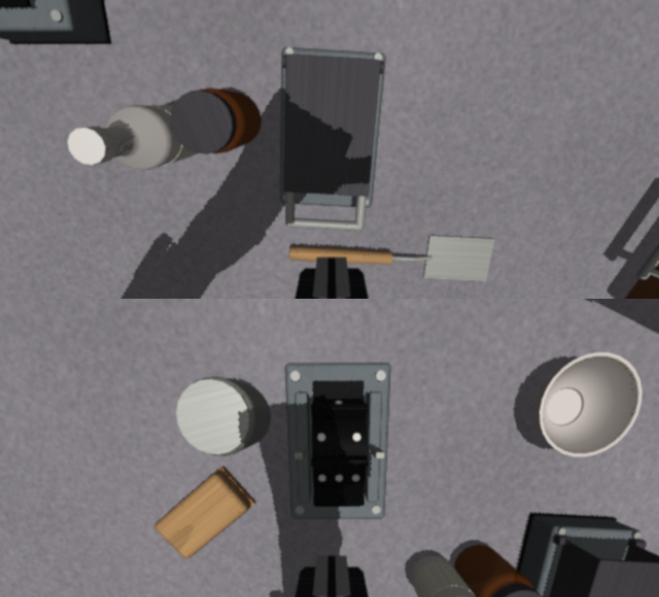

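```bash
python3 - <<'E'
from h import *
im=pickle.load(open("w2.pkl","rb")); k=1.03
def c(x,y,z): return plane(im,x/k,(y-298.7)/k,z)
a,b,d,e=[c(*p,60) for p in [(295,376),(380,375),(299,511),(376,510)]]
C=(a+b+d+e)/4; f=(a+b-d-e)/2; s=(a-b+d-e)/2; g=np.arctan2(f[1],f[0])
print("dial",C,np.linalg.norm(f),np.linalg.norm(s),np.degrees([g,np.arctan2(-s[0],s[1])]))
F=np.array([np.cos(g),np.sin(g),0]); ax=np.array([C[0],C[1],75.])
for p,n in [((339,437),2),((340,478),3)]:
    o,dd=ray(im,p[0]/k,(p[1]-298.7)/k)
    o2=np.array([(o-ax)@F,o[2]-75]); d2=np.array([dd@F,dd[2]])
    A,B,Q=d2@d2,2*o2@d2,o2@o2-50**2; t=(-B-np.sqrt(B*B-4*A*Q))/2/A; q=o2+t*d2
    print(n,q,"theta",.785*n+np.arctan2(q[0],q[1]))
im=pickle.load(open("w1.pkl","rb"))
def c(x,y,z): return plane(im,x/k,y/k,z)
a,b=c(289,51,50),c(378,56,50); s=a-b
A,B=c(287,222,86),c(364,227,86); t=A-B
print("screws",(a+b)/2,np.linalg.norm(s),"yaw",np.degrees(np.arctan2(-s[0],s[1])),"bar",(A+B)/2,np.linalg.norm(t),np.degrees(np.arctan2(-t[0],t[1])))
v=(a+b)/2-(A+B)/2; print("screw-bar",v,np.hypot(*v[:2]),np.degrees(np.arctan2(v[1],v[0])))
E
```

```text
dial [564.8109707  179.06365499  60.        ] 145.80631670268434 88.51817016326456 [22.10443524 22.49705953]
2 [15.59974599 47.5041885 ] theta 1.8872920410025995
3 [-22.75115557  44.5239814 ] theta 1.8826018321088671
screws [ 587.03972686 -153.70095511   50.        ] 92.87425275325964 yaw 18.980360609602084 bar [ 420.63159166 -211.38772725   86.        ] 84.12916225344043 17.991899655472423
screw-bar [166.4081352   57.68677214 -36.        ] 176.1233407043571 19.11930173085852
```

```bash
python3 -m jog '[{"dx":9.5,"dy":-4.6,"dz":-20,"twist":0},{"dx":0,"dy":0,"dz":-35,"twist":0},{"dx":0,"dy":0,"dz":-35,"twist":0},{"dx":0,"dy":0,"dz":-35,"twist":0},{"dx":0,"dy":0,"dz":-20,"twist":0},{"dx":0,"dy":0,"dz":-12,"twist":0},{"dx":0,"dy":0,"dz":-8,"twist":0},{"dx":0,"dy":0,"dz":0,"twist":0}]'
python3 -m jog '[{"dx":5,"dy":2,"dz":0,"twist":0},{"dx":5,"dy":2,"dz":0,"twist":0},{"dx":5,"dy":2,"dz":0,"twist":0},{"dx":5,"dy":2,"dz":0,"twist":0},{"dx":5,"dy":2,"dz":0,"twist":0},{"dx":5,"dy":2,"dz":0,"twist":0},{"dx":2,"dy":1,"dz":0,"twist":0},{"dx":0,"dy":0,"dz":0,"twist":0}]'
python3 -m jog '[{"dx":-3,"dy":-1,"dz":5,"twist":0},{"dx":-3,"dy":-1,"dz":25,"twist":0},{"dx":-5,"dy":-2,"dz":25,"twist":0},{"dx":-20,"dy":-8,"dz":10,"twist":0},{"dx":-20,"dy":-8,"dz":0,"twist":0},{"dx":-10,"dy":-4,"dz":0,"twist":0},{"dx":0,"dy":0,"dz":0,"twist":0},{"dx":0,"dy":0,"dz":0,"twist":0}]'
python3 shot.py w3
```

```text
t: 4.3
ee_pos: [540.9, 171.0, 130.0]
ee_rot: [3.084, 0.596, -0.001]
contact_force: [0.1, -0.3, 0.1]
width: -0.0
t: 5.1
ee_pos: [573.4, 184.2, 130.1]
ee_rot: [3.084, 0.596, 0.001]
contact_force: [-1.3, 0.1, 0.4]
width: -0.1
t: 5.9
ee_pos: [513.2, 160.7, 196.1]
ee_rot: [-3.084, -0.596, -0.005]
contact_force: [-0.0, 0.3, 0.1]
width: -0.0
330.31911532621876 321.5232539376994 205.6453619125285 [[0.373, 0.889, 0.265, 581.629], [-0.928, 0.357, 0.107, 186.71], [0.0, -0.286, 0.958, 338.026], [0.0, 0.0, 0.0, 1.0]]
```

View pics/w3.png

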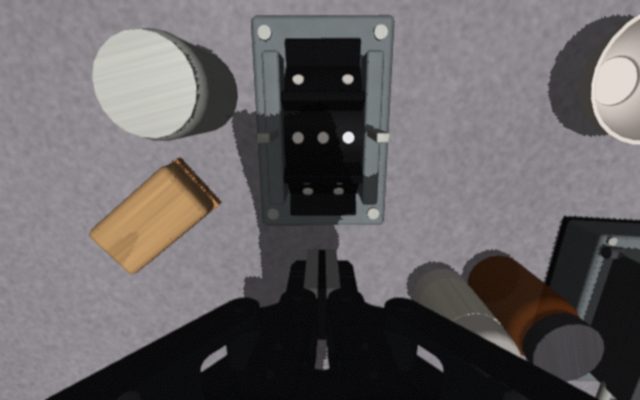

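Three dots are now nearly square on top: dots at row 138, pointers at row 138. I'll measure the angle, then make the next stroke.

```bash
cat > wh.py <<'E'
from h import *
import sys
def meas(n,pts,k):
    im=pickle.load(open(n+".pkl","rb")); g=np.radians(22.2)
    F=np.array([np.cos(g),np.sin(g),0]); ax=np.array([565,180,75.])
    for p in pts:
        o,dd=ray(im,*p); o2=np.array([(o-ax)@F,o[2]-75]); d2=np.array([dd@F,dd[2]])
        A,B,Q=d2@d2,2*o2@d2,o2@o2-50**2; q=o2+(-B-np.sqrt(B*B-4*A*Q))/2/A*d2
        print(p,"face centre angle",np.arctan2(q[0],q[1]).round(3))
E
python3 -c "
from wh import *
meas('w3',[(323,78),(323,138),(323,190)],0)"
python3 -m jog '[{"dx":9,"dy":2,"dz":-20,"twist":0},{"dx":0,"dy":0,"dz":-20,"twist":0},{"dx":0,"dy":0,"dz":-16,"twist":0},{"dx":0,"dy":0,"dz":-10,"twist":0},{"dx":8,"dy":3.4,"dz":0,"twist":0},{"dx":8,"dy":3.4,"dz":0,"twist":0},{"dx":7,"dy":3,"dz":0,"twist":0},{"dx":7,"dy":3,"dz":0,"twist":0}]'
python3 -m jog '[{"dx":6,"dy":2.4,"dz":0,"twist":0},{"dx":6,"dy":2.4,"dz":0,"twist":0},{"dx":5,"dy":2,"dz":0,"twist":0},{"dx":4,"dy":1.5,"dz":0,"twist":0},{"dx":0,"dy":0,"dz":0,"twist":0},{"dx":-3,"dy":-1,"dz":5,"twist":0},{"dx":-3,"dy":-1,"dz":25,"twist":0},{"dx":-5,"dy":-2,"dz":25,"twist":0}]'
python3 -m jog '[{"dx":-20,"dy":-8,"dz":10,"twist":0},{"dx":-20,"dy":-8,"dz":0,"twist":0},{"dx":-10,"dy":-4,"dz":0,"twist":0},{"dx":0,"dy":0,"dz":0,"twist":0},{"dx":0,"dy":0,"dz":0,"twist":0},{"dx":0,"dy":0,"dz":0,"twist":0},{"dx":0,"dy":0,"dz":0,"twist":0},{"dx":0,"dy":0,"dz":0,"twist":0}]'
python3 shot.py w4
python3 - <<'E'
import cv2,numpy as np
a=cv2.imread('pics/w4.png',0); m=np.zeros_like(a); m[40:212,288:358]=255*(a[40:212,288:358]>75)
n,_,st,c=cv2.connectedComponentsWithStats(m); print([(c[i].round(1).tolist(),int(st[i,4])) for i in range(1,n)])
E
```

```text
(323, 78) face centre angle 0.801
(323, 138) face centre angle -0.018
(323, 190) face centre angle -0.917
t: 6.75
ee_pos: [552.0, 175.2, 130.1]
ee_rot: [-3.084, -0.596, -0.002]
contact_force: [-2.1, -2.2, 1.8]
width: 0.3
t: 7.55
ee_pos: [561.6, 179.7, 185.4]
ee_rot: [-3.084, -0.597, -0.003]
contact_force: [0.6, 0.9, 0.0]
width: -0.1
t: 8.35
ee_pos: [511.4, 159.5, 194.2]
ee_rot: [-3.084, -0.596, -0.001]
contact_force: [0.2, 0.3, -0.1]
width: -0.2
330.31911532621876 321.5232539376994 205.6453619125285 [[0.372, 0.889, 0.268, 580.164], [-0.928, 0.357, 0.108, 185.576], [0.0, -0.289, 0.957, 335.888], [0.0, 0.0, 0.0, 1.0]]
[([296.5, 75.1], 106), ([321.6, 75.0], 104), ([346.9, 74.9], 104), ([303.8, 122.8], 100), ([340.2, 122.5], 137), ([304.3, 146.0], 92), ([340.4, 145.7], 113), ([322.1, 183.5], 29), ([306.5, 188.3], 35), ([337.7, 188.1], 34), ([356.5, 202.5], 36)]
```

Four dots are now on top. Repeating the stroke for five, then for six.

```bash
python3 -m jog '[{"dx":11,"dy":3.5,"dz":-18,"twist":0},{"dx":0,"dy":0,"dz":-20,"twist":0},{"dx":0,"dy":0,"dz":-16,"twist":0},{"dx":0,"dy":0,"dz":-10,"twist":0},{"dx":8,"dy":3.4,"dz":0,"twist":0},{"dx":8,"dy":3.4,"dz":0,"twist":0},{"dx":7,"dy":3,"dz":0,"twist":0},{"dx":7,"dy":3,"dz":0,"twist":0}]'
python3 -m jog '[{"dx":6,"dy":2.4,"dz":0,"twist":0},{"dx":6,"dy":2.4,"dz":0,"twist":0},{"dx":5,"dy":2,"dz":0,"twist":0},{"dx":4,"dy":1.5,"dz":0,"twist":0},{"dx":0,"dy":0,"dz":0,"twist":0},{"dx":-3,"dy":-1,"dz":5,"twist":0},{"dx":-3,"dy":-1,"dz":25,"twist":0},{"dx":-5,"dy":-2,"dz":25,"twist":0}]'
python3 -m jog '[{"dx":-20,"dy":-8,"dz":10,"twist":0},{"dx":-20,"dy":-8,"dz":0,"twist":0},{"dx":0,"dy":0,"dz":-20,"twist":0},{"dx":0,"dy":0,"dz":-20,"twist":0},{"dx":0,"dy":0,"dz":-15,"twist":0},{"dx":0,"dy":0,"dz":-9,"twist":0},{"dx":8,"dy":3.4,"dz":0,"twist":0},{"dx":8,"dy":3.4,"dz":0,"twist":0}]'
python3 -m jog '[{"dx":7,"dy":3,"dz":0,"twist":0},{"dx":7,"dy":3,"dz":0,"twist":0},{"dx":6,"dy":2.4,"dz":0,"twist":0},{"dx":6,"dy":2.4,"dz":0,"twist":0},{"dx":5,"dy":2,"dz":0,"twist":0},{"dx":4,"dy":1.5,"dz":0,"twist":0},{"dx":0,"dy":0,"dz":0,"twist":0},{"dx":-3,"dy":-1,"dz":5,"twist":0}]'
python3 -m jog '[{"dx":-3,"dy":-1,"dz":25,"twist":0},{"dx":-5,"dy":-2,"dz":35,"twist":0},{"dx":-20,"dy":-8,"dz":10,"twist":0},{"dx":-20,"dy":-8,"dz":0,"twist":0},{"dx":-10,"dy":-4,"dz":0,"twist":0},{"dx":0,"dy":0,"dz":0,"twist":0},{"dx":0,"dy":0,"dz":0,"twist":0},{"dx":0,"dy":0,"dz":0,"twist":0}]'
python3 shot.py w5
```

```text
t: 9.2
ee_pos: [553.0, 175.8, 131.1]
ee_rot: [-3.084, -0.596, -0.002]
contact_force: [-2.0, -1.2, 1.7]
width: 0.2
t: 10.0
ee_pos: [562.6, 180.3, 186.4]
ee_rot: [-3.084, -0.597, -0.003]
contact_force: [0.7, -0.3, 0.9]
width: 0.1
t: 10.8
ee_pos: [537.8, 170.4, 131.9]
ee_rot: [3.084, 0.596, -0.002]
contact_force: [-3.8, -1.6, 2.8]
width: 0.0
t: 11.6
ee_pos: [570.9, 184.4, 136.3]
ee_rot: [-3.084, -0.596, -0.003]
contact_force: [-0.4, 0.0, 0.3]
width: -0.4
t: 12.4
ee_pos: [513.2, 161.5, 206.6]
ee_rot: [-3.084, -0.596, -0.003]
contact_force: [1.1, 0.0, -0.3]
width: -0.4
330.31911532621876 321.5232539376994 205.6453619125285 [[0.372, 0.889, 0.266, 581.72], [-0.928, 0.357, 0.107, 187.553], [-0.0, -0.287, 0.958, 348.48], [0.0, 0.0, 0.0, 1.0]]
```

View pics/w5.png

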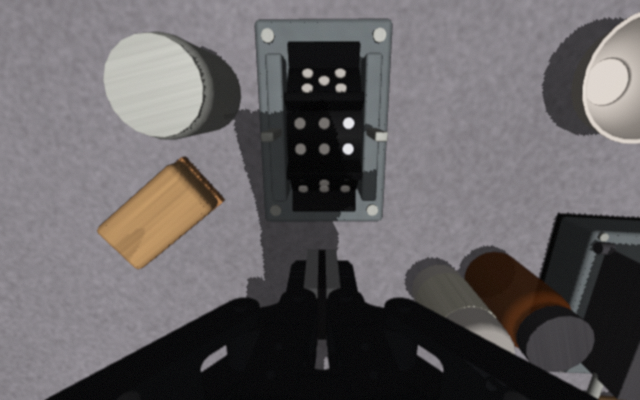

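Six is on top: dot rows at 124 and 149, pointers at row 136. Checking the angle by number.

```bash
python3 - <<'E'
from wh import *
a=cv2.imread('pics/w5.png',0); m=np.zeros_like(a); m[45:206,291:357]=255*(a[45:206,291:357]>75)
n,_,st,c=cv2.connectedComponentsWithStats(m); pts=[c[i].round(1).tolist() for i in range(1,n)]
meas('w5',pts,0)
im=pickle.load(open("w5.pkl","rb")); F=np.array([np.cos(np.radians(22.2)),np.sin(np.radians(22.2)),0])
L=np.array([-F[1],F[0],0]); C=np.array([565,180,0])
a5=[plane(im,*p,60) for p in [(267,35.5),(380,35),(276,210.5),(372,210.5)]]
print("centre",np.mean(a5,0),"pointer tops predicted",[proj(im,C+L*s+[0,0,138]).round(1) for s in (36,-36)])
E
```

```text
[307.1, 72.8] face centre angle 0.954
[339.9, 72.6] face centre angle 0.954
[323.6, 80.2] face centre angle 0.789
[306.7, 87.6] face centre angle 0.659
[340.5, 87.4] face centre angle 0.658
[348.1, 122.8] face centre angle 0.162
[299.5, 123.0] face centre angle 0.163
[323.7, 122.8] face centre angle 0.164
[347.5, 148.5] face centre angle -0.176
[300.1, 148.5] face centre angle -0.172
[323.9, 148.5] face centre angle -0.174
[323.8, 185.3] face centre angle -0.863
[302.8, 188.1] face centre angle -0.961
[344.9, 188.1] face centre angle -0.971
[356.0, 197.5] face centre angle nan
centre [565.2455569  178.89347067  60.        ] pointer tops predicted [array([265.3, 137.6]), array([380.3, 136.9])]wh.py:8: RuntimeWarning: invalid value encountered in sqrt
  A,B,Q=d2@d2,2*o2@d2,o2@o2-50**2; q=o2+(-B-np.sqrt(B*B-4*A*Q))/2/A*d2
```

The wheel reads six: face centre at about -0.005 rad from the top. Next is the switch.

```bash
python3 -c "
from plant import bot
print(bot.sense()['joints'].round(2))"
python3 -m jog '[{"dx":0,"dy":0,"dz":40,"twist":0},{"dx":-4,"dy":-20,"dz":25,"twist":7.2},{"dx":-7,"dy":-25,"dz":0,"twist":7.2},{"dx":-7,"dy":-25,"dz":0,"twist":7.2},{"dx":-7,"dy":-25,"dz":0,"twist":7.2},{"dx":-7,"dy":-25,"dz":0,"twist":7.2},{"dx":-7,"dy":-25,"dz":0,"twist":7.2},{"dx":-7,"dy":-25,"dz":0,"twist":7.2}]' 30
python3 -m jog '[{"dx":-7,"dy":-35,"dz":0,"twist":7.2},{"dx":-7,"dy":-35,"dz":0,"twist":7.2},{"dx":-7,"dy":-35,"dz":0,"twist":7.2},{"dx":-7,"dy":-35,"dz":0,"twist":7.2},{"dx":-7,"dy":-30,"dz":0,"twist":7.2},{"dx":-5,"dy":-20,"dz":0,"twist":0},{"dx":0,"dy":0,"dz":0,"twist":0},{"dx":0,"dy":0,"dz":0,"twist":0}]'
python3 shot.py w6
python3 -c "
from plant import bot
s=bot.sense();print(s['joints'].round(2));import cv2,numpy as np;R=cv2.Rodrigues(s['ee_rot'])[0];print(np.degrees(np.arctan2(R[1,1],R[0,1])))"
```

```text
[-0.25  0.61 -0.22  1.86  0.2   0.69 -1.78]
t: 13.25
ee_pos: [466.4, -10.0, 271.3]
ee_rot: [2.532, 1.859, 0.001]
contact_force: [0.4, -0.3, -0.2]
width: 29.8
t: 14.05
ee_pos: [426.5, -198.9, 271.3]
ee_rot: [1.842, 2.545, 0.002]
contact_force: [0.5, 0.7, 0.1]
width: 29.9
330.31911532621876 321.5232539376994 205.6453619125285 [[0.95, -0.299, -0.092, 403.663], [0.312, 0.91, 0.274, -130.37], [0.001, -0.289, 0.957, 412.987], [0.0, 0.0, 0.0, 1.0]]
[ 0.81  0.5  -0.71  1.95  0.43  0.85  0.18]
18.335668242976595
```

View pics/w6.png

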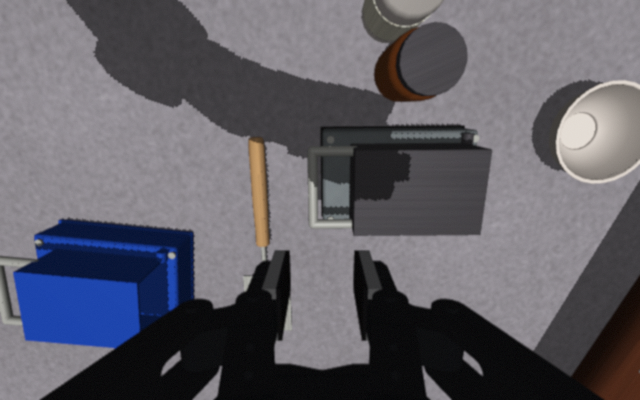

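```bash
python3 - <<'E'
from h import *
im=pickle.load(open("w6.pkl","rb"))
A,B=plane(im,313.5,150,86),plane(im,313.5,226,86); t=A-B
print("bar",A,B,(A+B)/2,np.hypot(*t[:2]),np.degrees(np.arctan2(-t[0],t[1])))
# cover top corners z=112
q=[plane(im,*p,112) for p in [(355,145),(491,149),(481,234),(353,234)]]; print(np.array(q).round(1),np.mean(q,0)); 
f=(q[1]+q[2]-q[0]-q[3])/2; print(np.hypot(*f[:2]),np.degrees(np.arctan2(f[1],f[0])))
# inner bar edges
for x in (309,318): print(plane(im,x,188,86))
E
```

```text
bar [ 409.56620412 -172.13845815   86.        ] [ 433.89455922 -247.9270035    86.        ] [ 421.73038167 -210.03273082   86.        ] 79.59756571038163 17.796789237146527
[[ 443.3 -152.9  112. ]
 [ 561.5 -117.8  112. ]
 [ 589.7 -195.4  112. ]
 [ 470.7 -234.5  112. ]] [ 516.2957023  -175.13788005  112.        ]
124.24829357444521 17.35178685829522
[ 416.96424552 -210.16613156   86.        ]
[ 425.66516465 -207.30888235   86.        ]
```

```bash
python3 -m jog '[{"dx":-5,"dy":-10.5,"dz":-20,"twist":0},{"dx":0,"dy":0,"dz":-40,"twist":0},{"dx":0,"dy":0,"dz":-40,"twist":0},{"dx":0,"dy":0,"dz":-40,"twist":0},{"dx":0,"dy":0,"dz":-25,"twist":0},{"dx":0,"dy":0,"dz":-20,"twist":0},{"dx":0,"dy":0,"dz":-16,"twist":0},{"dx":0,"dy":0,"dz":0,"twist":0}]'
python3 -m jog '[{"dx":0,"dy":0,"dz":0,"twist":0},{"dx":0,"dy":0,"dz":0,"twist":0},{"dx":0,"dy":0,"dz":0,"twist":0},{"dx":0,"dy":0,"dz":0,"twist":0},{"dx":0,"dy":0,"dz":0,"twist":0},{"dx":0,"dy":0,"dz":0,"twist":0},{"dx":0,"dy":0,"dz":0,"twist":0},{"dx":0,"dy":0,"dz":0,"twist":0}]' 0 20
python3 - <<'E'
import numpy as np
F=np.array([np.cos(np.radians(18)),np.sin(np.radians(18))])
th=np.linspace(0,1.75,33); a=np.arctan2(30,165)+th; x=-167.7*np.cos(a); z=167.7*np.sin(a)
for i in range(32): print(i,round(th[i+1],2),((x[i+1]-x[i])*F).round(1),(z[i+1]-z[i]).round(1))
print((x[-1]-x[0])*F,z[-1]-z[0])
E
```

```text
t: 14.9
ee_pos: [421.9, -207.6, 69.4]
ee_rot: [-1.835, -2.549, -0.001]
contact_force: [-1.0, -0.4, 0.5]
width: 30.1
t: 15.7
ee_pos: [420.2, -208.9, 70.4]
ee_rot: [-1.839, -2.546, -0.0]
contact_force: [-3.3, 3.4, 3.7]
width: 9.0
0 0.05 [1.8 0.6] 9.0
1 0.11 [2.3 0.7] 8.9
2 0.16 [2.7 0.9] 8.7
3 0.22 [3.2 1. ] 8.5
4 0.27 [3.6 1.2] 8.4
5 0.33 [4.  1.3] 8.1
6 0.38 [4.4 1.4] 7.9
7 0.44 [4.9 1.6] 7.6
8 0.49 [5.2 1.7] 7.3
9 0.55 [5.6 1.8] 7.0
10 0.6 [6.  1.9] 6.7
11 0.66 [6.3 2. ] 6.3
12 0.71 [6.6 2.2] 6.0
13 0.77 [6.9 2.3] 5.6
14 0.82 [7.2 2.3] 5.2
15 0.88 [7.5 2.4] 4.7
16 0.93 [7.7 2.5] 4.3
17 0.98 [7.9 2.6] 3.9
18 1.04 [8.1 2.6] 3.4
19 1.09 [8.3 2.7] 2.9
20 1.15 [8.4 2.7] 2.4
21 1.2 [8.5 2.8] 2.0
22 1.26 [8.6 2.8] 1.5
23 1.31 [8.7 2.8] 1.0
24 1.37 [8.7 2.8] 0.5
25 1.42 [8.7 2.8] -0.0
26 1.48 [8.7 2.8] -0.5
27 1.53 [8.7 2.8] -1.0
28 1.59 [8.6 2.8] -1.5
29 1.64 [8.5 2.8] -2.0
30 1.7 [8.4 2.7] -2.5
31 1.75 [8.2 2.7] -3.0
[212.9637802   69.19612677] 127.00643839291735
```

The bar is gripped (width 9). Following the arc up.

```bash
python3 -m jog '[{"dx":1.8,"dy":0.6,"dz":9,"twist":0},{"dx":2.3,"dy":0.7,"dz":8.9,"twist":0},{"dx":2.7,"dy":0.9,"dz":8.7,"twist":0},{"dx":3.2,"dy":1,"dz":8.5,"twist":0},{"dx":3.6,"dy":1.2,"dz":8.4,"twist":0},{"dx":4,"dy":1.3,"dz":8.1,"twist":0},{"dx":4.4,"dy":1.4,"dz":7.9,"twist":0},{"dx":4.9,"dy":1.6,"dz":7.6,"twist":0}]'
```

```text
t: 16.5
ee_pos: [445.6, -200.3, 137.4]
ee_rot: [-1.838, -2.543, 0.003]
contact_force: [-6.0, 2.8, 0.9]
width: 9.1
```

```bash
python3 -m jog '[{"dx":5.2,"dy":1.7,"dz":7.3,"twist":0},{"dx":5.6,"dy":1.8,"dz":7,"twist":0},{"dx":6,"dy":1.9,"dz":6.7,"twist":0},{"dx":6.3,"dy":2,"dz":6.3,"twist":0},{"dx":6.6,"dy":2.2,"dz":6,"twist":0},{"dx":6.9,"dy":2.3,"dz":5.6,"twist":0},{"dx":7.2,"dy":2.3,"dz":5.2,"twist":0},{"dx":7.5,"dy":2.4,"dz":4.7,"twist":0}]'
```

```text
t: 17.3
ee_pos: [495.4, -184.0, 186.8]
ee_rot: [-1.837, -2.541, 0.008]
contact_force: [-11.7, 3.1, 12.7]
width: 8.9
```

```bash
python3 -m jog '[{"dx":7.2,"dy":2.3,"dz":5.3,"twist":0},{"dx":7.9,"dy":2.6,"dz":4.9,"twist":0},{"dx":8.1,"dy":2.6,"dz":3.4,"twist":0},{"dx":8.3,"dy":2.7,"dz":2.9,"twist":0},{"dx":8.4,"dy":2.7,"dz":2.4,"twist":0},{"dx":8.5,"dy":2.8,"dz":2,"twist":0},{"dx":8.6,"dy":2.8,"dz":1.5,"twist":0},{"dx":8.7,"dy":2.8,"dz":1,"twist":0}]'
```

```text
t: 18.1
ee_pos: [565.0, -161.3, 210.2]
ee_rot: [-1.838, -2.546, -0.003]
contact_force: [-3.6, 3.5, 2.2]
width: 9.1
```

```bash
python3 -m jog '[{"dx":8.7,"dy":2.8,"dz":0.5,"twist":0},{"dx":8.7,"dy":2.8,"dz":0,"twist":0},{"dx":8.7,"dy":2.8,"dz":-0.5,"twist":0},{"dx":8.7,"dy":2.8,"dz":-1,"twist":0},{"dx":8.6,"dy":2.8,"dz":-1.5,"twist":0},{"dx":8.5,"dy":2.8,"dz":-2,"twist":0},{"dx":8.4,"dy":2.7,"dz":-2.5,"twist":0},{"dx":0,"dy":0,"dz":0,"twist":0}]'; python3 shot.py s7 scene;  python3 -c "
import cv2;b=cv2.imread('pics/s7.png');cv2.imwrite('pics/s7c.png',cv2.resize(b[60:260,190:390],None,fx=3,fy=3,interpolation=2))"
```

```text
t: 18.9
ee_pos: [626.6, -141.2, 202.8]
ee_rot: [-1.838, -2.547, -0.006]
contact_force: [-1.3, 5.7, -0.5]
width: 9.0
463.1026744572504 317.94464958546473 197.92154173170496 [[-0.702, -0.41, 0.583, 1354.068], [0.712, -0.378, 0.592, 888.301], [-0.022, 0.83, 0.557, 929.119], [0.0, 0.0, 0.0, 1.0]]
```

View pics/s7c.png

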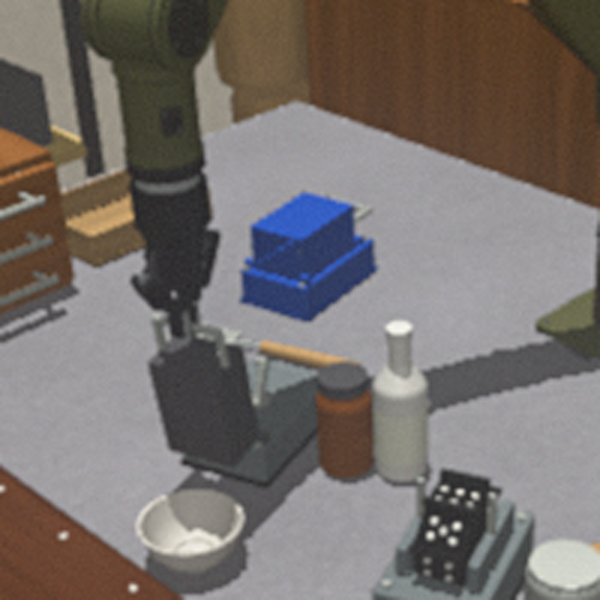

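The cover is open and leaning back, still in the grip. The dial still shows six, and the jar and bottle are untouched. I'll release, back off, and go in front of the toggle.

```bash
python3 -m jog '[{"dx":0,"dy":0,"dz":0,"twist":0},{"dx":0,"dy":0,"dz":0,"twist":0},{"dx":0,"dy":0,"dz":0,"twist":0},{"dx":0,"dy":0,"dz":10,"twist":0},{"dx":0,"dy":0,"dz":25,"twist":0},{"dx":0,"dy":0,"dz":30,"twist":0},{"dx":-4,"dy":-1,"dz":15,"twist":0},{"dx":-8,"dy":-3,"dz":0,"twist":0}]' 30
python3 -m jog '[{"dx":-20,"dy":-6.5,"dz":0,"twist":0},{"dx":-30,"dy":-10,"dz":0,"twist":0},{"dx":-30,"dy":-10,"dz":0,"twist":0},{"dx":-30,"dy":-10,"dz":0,"twist":0},{"dx":-30,"dy":-10,"dz":0,"twist":0},{"dx":-20,"dy":-7,"dz":-15,"twist":0},{"dx":0,"dy":0,"dz":-20,"twist":0},{"dx":0,"dy":0,"dz":0,"twist":0}]' 0
python3 shot.py w8
python3 -c "
import cv2;b=cv2.imread('pics/w8.png');cv2.imwrite('pics/w8b.png',b)"
```

```text
t: 19.75
ee_pos: [614.6, -147.2, 285.4]
ee_rot: [1.837, 2.542, 0.005]
contact_force: [0.8, -0.6, -0.7]
width: 30.1
t: 20.55
ee_pos: [449.2, -201.6, 245.0]
ee_rot: [-1.838, -2.54, 0.005]
contact_force: [-0.5, -0.7, 0.5]
width: 0.2
330.31911532621876 321.5232539376994 205.6453619125285 [[0.95, -0.301, -0.084, 427.545], [0.312, 0.91, 0.274, -133.098], [-0.006, -0.286, 0.958, 386.919], [0.0, 0.0, 0.0, 1.0]]
```

View pics/w8b.png

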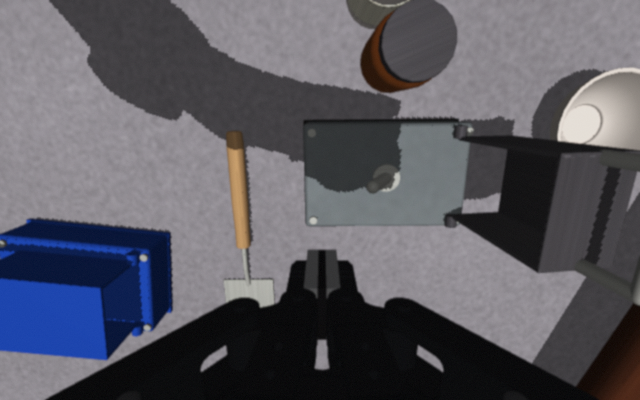

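The switch-box top is uncovered. The toggle base is at (389,178) and its tip at about (374,184), leaning towards the robot.

```bash
python3 - <<'E'
from h import *
im=pickle.load(open("w8.pkl","rb"))
print("base",plane(im,389,178,52),"tip",plane(im,374.5,184,92.5))
q=np.array([plane(im,*p,50) for p in [(312,132),(313,221),(470,130),(459,221)]]);print(q.round(1))
E
```

```text
base [ 513.68418267 -178.7228831    52.        ] tip [ 492.77804635 -182.53019771   92.5       ]
[[ 424.1 -159.5   50. ]
 [ 453.7 -248.7   50. ]
 [ 572.7 -108.6   50. ]
 [ 603.  -199.3   50. ]]
```

```bash
python3 -m jog '[{"dx":6,"dy":3,"dz":-20,"twist":0},{"dx":0,"dy":0,"dz":-35,"twist":0},{"dx":0,"dy":0,"dz":-35,"twist":0},{"dx":0,"dy":0,"dz":-30,"twist":0},{"dx":0,"dy":0,"dz":-22,"twist":0},{"dx":0,"dy":0,"dz":-15,"twist":0},{"dx":8,"dy":2.6,"dz":0,"twist":0},{"dx":8,"dy":2.6,"dz":0,"twist":0}]'
python3 -m jog '[{"dx":8,"dy":2.6,"dz":0,"twist":0},{"dx":8,"dy":2.6,"dz":0,"twist":0},{"dx":7,"dy":2.3,"dz":0,"twist":0},{"dx":6,"dy":2,"dz":0,"twist":0},{"dx":5,"dy":1.6,"dz":0,"twist":0},{"dx":4,"dy":1.3,"dz":0,"twist":0},{"dx":2,"dy":0.6,"dz":0,"twist":0},{"dx":0,"dy":0,"dz":0,"twist":0}]'
```

```text
t: 21.4
ee_pos: [476.7, -192.3, 91.2]
ee_rot: [1.839, 2.546, 0.002]
contact_force: [0.9, 0.2, -0.5]
width: 0.3
t: 22.2
ee_pos: [516.3, -179.6, 91.2]
ee_rot: [1.839, 2.545, 0.002]
contact_force: [0.2, 0.3, 3.2]
width: 0.0
```

```bash
python3 -m jog '[{"dx":2,"dy":0.6,"dz":0,"twist":0},{"dx":2,"dy":0.6,"dz":0,"twist":0},{"dx":0,"dy":0,"dz":0,"twist":0},{"dx":0,"dy":0,"dz":0,"twist":0},{"dx":0,"dy":0,"dz":0,"twist":0},{"dx":0,"dy":0,"dz":0,"twist":0},{"dx":0,"dy":0,"dz":0,"twist":0},{"dx":0,"dy":0,"dz":0,"twist":0}]'; python3 shot.py w9; python3 -c "
import cv2;b=cv2.imread('pics/w9.png')[30:330,200:520];cv2.imwrite('pics/w9b.png',cv2.resize(b,None,fx=2,fy=2))"
```

```text
t: 23.0
ee_pos: [517.0, -179.3, 90.4]
ee_rot: [-1.839, -2.543, 0.005]
contact_force: [-4.4, -1.7, 5.7]
width: -0.1
330.31911532621876 321.5232539376994 205.6453619125285 [[0.95, -0.301, -0.087, 494.822], [0.313, 0.909, 0.276, -110.427], [-0.004, -0.289, 0.957, 232.052], [0.0, 0.0, 0.0, 1.0]]
```

View pics/w9b.png

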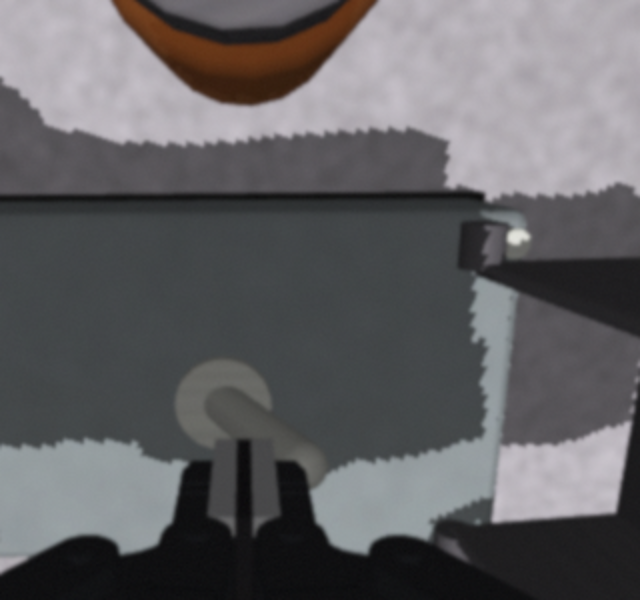

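The toggle is now leaning away from the robot, at crop (225,400) to (315,465), and the finger has stalled against it. One firmer push to be sure of the stop, then back off and up.

```bash
python3 -m jog '[{"dx":2,"dy":0.6,"dz":0,"twist":0},{"dx":2,"dy":0.6,"dz":0,"twist":0},{"dx":0,"dy":0,"dz":0,"twist":0},{"dx":0,"dy":0,"dz":0,"twist":0},{"dx":0,"dy":0,"dz":0,"twist":0},{"dx":0,"dy":0,"dz":0,"twist":0},{"dx":0,"dy":0,"dz":0,"twist":0},{"dx":0,"dy":0,"dz":0,"twist":0}]'
python3 -m jog '[{"dx":-10,"dy":-3.2,"dz":0,"twist":0},{"dx":-25,"dy":-8,"dz":0,"twist":0},{"dx":-20,"dy":-7,"dz":20,"twist":0},{"dx":0,"dy":0,"dz":40,"twist":0},{"dx":0,"dy":0,"dz":40,"twist":0},{"dx":0,"dy":0,"dz":40,"twist":0},{"dx":0,"dy":0,"dz":0,"twist":0},{"dx":0,"dy":0,"dz":0,"twist":0}]'
python3 shot.py w10
python3 - <<'E'
from h import *
im=pickle.load(open("w10.pkl","rb")); F=np.array([np.cos(np.radians(18)),np.sin(np.radians(18)),0]); S=np.array([512.5,-179.5,0])
up=np.array([0,0,1.])
for a in (-.45,.0,.2,.45): print(a,proj(im,S+up*52+45*(F*np.sin(a)+up*np.cos(a))).round(1))
b=proj(im,S+up*52).astype(int); print("base",b)
g=cv2.cvtColor(im["pixels"],cv2.COLOR_RGB2GRAY)[b[1]-15:b[1]+30,b[0]-30:b[0]+45]
for r in g[::2,::2]: print(' '.join(f"{v:3d}" for v in r))
E
```

```text
t: 23.85
ee_pos: [517.6, -179.1, 90.1]
ee_rot: [-1.838, -2.539, 0.014]
contact_force: [-10.0, -1.5, 10.4]
width: 0.0
t: 24.65
ee_pos: [468.4, -195.8, 230.9]
ee_rot: [1.84, 2.545, 0.001]
contact_force: [0.2, -0.0, 0.1]
width: 0.3
330.31911532621876 321.5232539376994 205.6453619125285 [[0.95, -0.299, -0.092, 445.422], [0.313, 0.909, 0.275, -127.036], [0.002, -0.29, 0.957, 372.546], [0.0, 0.0, 0.0, 1.0]]
-0.45 [352.7 190. ]
0.0 [375.9 191.4]
0.2 [386.1 191.2]
0.45 [397.5 190.2]
base [368 180]
 56  55  54  55  54  55  54  55  55  55  54  54  56  60  60  62  61  55  54  55  53  55  54  53  54  54  55  55  54  56  56 100 125 122 122 123 122 123
 54  54  54  55  54  54  55  55  55  55  56  63  73  80  80  81  79  76  68  56  55  52  53  54  52  55  54  54  54  55  58 110 124 124 124 122 122 122
 54  53  55  56  54  53  53  54  53  55  67  80  82  82  81  83  82  81  81  74  59  54  54  54  56  53  54  53  54  54  53  97 124 124 124 123 124 122
 54  54  54  55  53  53  52  54  53  67  79  82  81  80  82  79  82  82  81  81  73  59  56  52  52  53  54  53  52  55  55 108 123 124 124 124 123 1
[... 2190 characters left out ...]
 127 124 124 123 122 123 124 126 126 125 123 124 126 126 125 126 127 125 125 125 128 127 126
125 126 124 125 125 127 126 127 126 126 126 126 126 128 126 126 123 121 120 121 122 124 124 125 125 125 125 125 126 126 126 126 125 125 127 126 128 127
125 125 125 127 126 127 127 127 128 127 127 126 126 127 128 127 125 123 122 122 121 121 124 125 125 125 126 125 126 126 125 126 126 127 126 128 128 128
124 124 124 126 124 126 127 128 128 128 127 128 126 128 128 129 127 125 124 123 124 124 124 125 125 125 126 125 125 126 126 128 126 126 126 126 128 127
126 124 124 124 124 127 129 127 130 128 128 126 126 127 128 128 127 127 124 126 124 125 125 127 126 127 127 126 125 126 127 126 127 127 125 126 126 126
```

The toggle tip is at about (396,189), and the prediction for the far stop is (397,190). The 10 N push also stalled, so it is fully over. Now regripping the bar.

```bash
python3 -m jog '[{"dx":0,"dy":0,"dz":40,"twist":0},{"dx":18,"dy":6.2,"dz":14,"twist":0},{"dx":30,"dy":10.4,"dz":0,"twist":0},{"dx":30,"dy":10.4,"dz":0,"twist":0},{"dx":30,"dy":10.4,"dz":0,"twist":0},{"dx":30,"dy":10.4,"dz":0,"twist":0},{"dx":20,"dy":6.8,"dz":0,"twist":0},{"dx":0,"dy":0,"dz":0,"twist":0}]' 32
python3 -m jog '[{"dx":0,"dy":0,"dz":-20,"twist":0},{"dx":0,"dy":0,"dz":-25,"twist":0},{"dx":0,"dy":0,"dz":-20,"twist":0},{"dx":0,"dy":0,"dz":-12,"twist":0},{"dx":0,"dy":0,"dz":-5,"twist":0},{"dx":0,"dy":0,"dz":0,"twist":0},{"dx":0,"dy":0,"dz":0,"twist":0},{"dx":0,"dy":0,"dz":0,"twist":0}]'
python3 -m jog '[{"dx":0,"dy":0,"dz":0,"twist":0},{"dx":0,"dy":0,"dz":0,"twist":0},{"dx":0,"dy":0,"dz":0,"twist":0},{"dx":0,"dy":0,"dz":0,"twist":0},{"dx":0,"dy":0,"dz":0,"twist":0},{"dx":0,"dy":0,"dz":0,"twist":0},{"dx":0,"dy":0,"dz":0,"twist":0},{"dx":0,"dy":0,"dz":0,"twist":0}]' 0 20
```

```text
t: 25.5
ee_pos: [627.6, -138.4, 281.8]
ee_rot: [-1.834, -2.547, -0.002]
contact_force: [-1.3, 0.7, -0.9]
width: 32.0
t: 26.3
ee_pos: [626.8, -141.0, 203.7]
ee_rot: [1.839, 2.545, 0.002]
contact_force: [-0.3, 0.5, 0.3]
width: 32.0
t: 27.1
ee_pos: [626.8, -140.9, 203.1]
ee_rot: [1.839, 2.545, 0.002]
contact_force: [1.4, -0.7, 4.9]
width: 8.9
```

```bash
python3 -m jog '[{"dx":-8.4,"dy":-2.7,"dz":2.5,"twist":0},{"dx":-8.5,"dy":-2.8,"dz":2,"twist":0},{"dx":-8.6,"dy":-2.8,"dz":1.5,"twist":0},{"dx":-8.7,"dy":-2.8,"dz":1,"twist":0},{"dx":-8.7,"dy":-2.8,"dz":0.5,"twist":0},{"dx":-8.7,"dy":-2.8,"dz":0,"twist":0},{"dx":-8.7,"dy":-2.8,"dz":-0.5,"twist":0},{"dx":-8.7,"dy":-2.8,"dz":-1,"twist":0}]'
python3 -m jog '[{"dx":-8.6,"dy":-2.8,"dz":-1.5,"twist":0},{"dx":-8.5,"dy":-2.8,"dz":-2,"twist":0},{"dx":-8.4,"dy":-2.7,"dz":-2.4,"twist":0},{"dx":-8.3,"dy":-2.7,"dz":-2.9,"twist":0},{"dx":-8.1,"dy":-2.6,"dz":-3.4,"twist":0},{"dx":-7.9,"dy":-2.6,"dz":-3.9,"twist":0},{"dx":-7.7,"dy":-2.5,"dz":-4.3,"twist":0},{"dx":-7.5,"dy":-2.4,"dz":-4.7,"twist":0}]'
```

```text
t: 27.9
ee_pos: [556.0, -164.6, 208.3]
ee_rot: [1.841, 2.545, -0.002]
contact_force: [2.3, -4.0, 5.0]
width: 8.8
t: 28.7
ee_pos: [490.9, -185.7, 183.1]
ee_rot: [-1.841, -2.545, 0.003]
contact_force: [1.7, -5.0, 4.2]
width: 8.7
```

```bash
python3 -m jog '[{"dx":-7.4,"dy":-2.4,"dz":-5.2,"twist":0},{"dx":-7.1,"dy":-2.3,"dz":-5.6,"twist":0},{"dx":-6.8,"dy":-2.2,"dz":-6,"twist":0},{"dx":-6.5,"dy":-2.1,"dz":-6.3,"twist":0},{"dx":-6.2,"dy":-2,"dz":-6.7,"twist":0},{"dx":-5.8,"dy":-1.9,"dz":-7,"twist":0},{"dx":-5.4,"dy":-1.8,"dz":-7.3,"twist":0},{"dx":-4.9,"dy":-1.6,"dz":-7.6,"twist":0}]'
python3 -m jog '[{"dx":-4.4,"dy":-1.4,"dz":-7.9,"twist":0},{"dx":-4,"dy":-1.3,"dz":-8.1,"twist":0},{"dx":-3.6,"dy":-1.2,"dz":-8.4,"twist":0},{"dx":-3.2,"dy":-1,"dz":-8.5,"twist":0},{"dx":-2.7,"dy":-0.9,"dz":-8.7,"twist":0},{"dx":-2.3,"dy":-0.7,"dz":-8.9,"twist":0},{"dx":-1.8,"dy":-0.6,"dz":-9,"twist":0},{"dx":0,"dy":0,"dz":-2,"twist":0}]'
```

```text
t: 29.5
ee_pos: [441.6, -201.5, 131.4]
ee_rot: [1.841, 2.545, -0.0]
contact_force: [4.8, -4.8, -0.8]
width: 9.1
t: 30.3
ee_pos: [419.9, -208.1, 71.1]
ee_rot: [1.841, 2.545, -0.001]
contact_force: [-0.6, -2.7, 33.0]
width: 8.7
```

Shut: the bar stalls at its starting height, with 33 N upward. Releasing, lifting off, and looking.

```bash
python3 -m jog '[{"dx":0,"dy":0,"dz":0,"twist":0},{"dx":0,"dy":0,"dz":0,"twist":0},{"dx":0,"dy":0,"dz":0,"twist":0},{"dx":0,"dy":0,"dz":0,"twist":0},{"dx":0,"dy":0,"dz":15,"twist":0},{"dx":0,"dy":0,"dz":35,"twist":0},{"dx":0,"dy":0,"dz":40,"twist":0},{"dx":0,"dy":0,"dz":40,"twist":0}]' 30
python3 -m jog '[{"dx":-5,"dy":-20,"dz":40,"twist":0},{"dx":-20,"dy":-40,"dz":20,"twist":0},{"dx":-20,"dy":-40,"dz":0,"twist":0},{"dx":-20,"dy":-40,"dz":0,"twist":0},{"dx":-20,"dy":-40,"dz":0,"twist":0},{"dx":0,"dy":0,"dz":0,"twist":0},{"dx":0,"dy":0,"dz":0,"twist":0},{"dx":0,"dy":0,"dz":0,"twist":0}]'
python3 shot.py t11 top; python3 shot.py s11 scene
python3 - <<'E'
import cv2,numpy as np
t=cv2.imread('pics/t11.png')[120:240,160:420]; s=cv2.imread('pics/s11.png')[150:300,230:430]
t0=cv2.imread('pics/top0.png')[120:240,160:420]
R=lambda i,w:cv2.resize(i,(w,int(i.shape[0]*w/i.shape[1])),interpolation=cv2.INTER_CUBIC)
a=cv2.vconcat([R(t0,400),R(t,400)]); b=R(s,400); b=cv2.copyMakeBorder(b,0,max(0,a.shape[0]-b.shape[0]),0,0,cv2.BORDER_CONSTANT)
cv2.imwrite('pics/fin.png',cv2.hconcat([a,b[:a.shape[0]]]))
E
```

```text
t: 31.1
ee_pos: [419.0, -207.3, 201.3]
ee_rot: [-1.838, -2.544, -0.0]
contact_force: [1.4, -0.3, 0.2]
width: 30.3
t: 31.9
ee_pos: [335.6, -386.3, 260.2]
ee_rot: [-1.837, -2.548, -0.002]
contact_force: [-1.1, 0.2, -0.2]
width: 29.9
361.02228753824147 322.97213983771906 202.77535056738893 [[0.004, 0.998, -0.068, 390.421], [-1.0, 0.005, 0.014, 2.911], [0.014, 0.067, 0.998, 1199.847], [0.0, 0.0, 0.0, 1.0]]
463.1026744572504 317.94464958546473 197.92154173170496 [[-0.702, -0.41, 0.583, 1354.068], [0.712, -0.378, 0.592, 888.301], [-0.022, 0.83, 0.557, 929.119], [0.0, 0.0, 0.0, 1.0]]
```

View pics/fin.png

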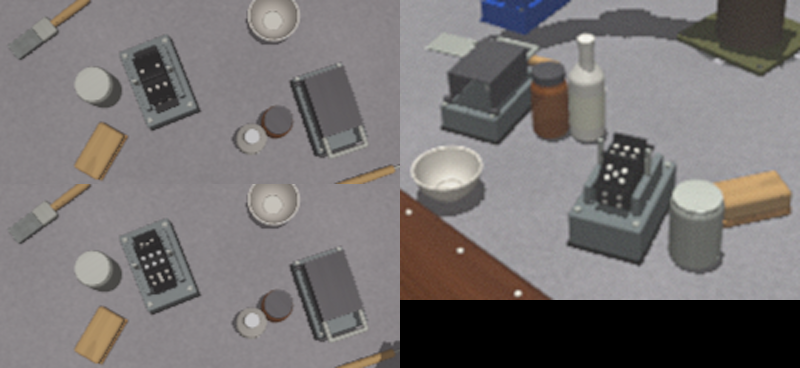

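The cover is shut exactly as before, six is on top, and everything on the bench stands where it was. Handing in.

```bash
python3 -c "
from plant import bot
bot.sign_off()"
```

```text
the job is handed in; nothing more can be done
```

The whole job was done in the order asked and handed in at about 32 s, with the robot clear of everything. No check failed or disagreed.

- **Wheel:** Four finger strokes rolled it up from about 1.89 rad to six. The six-dot face measured about 0.005 rad off straight up, in line with the pointers, and still showed six in the last pictures.
- **Toggle:** I lifted the cover by its bar and pushed the toggle over until it stalled at about 10 N. The tip then lay within about 2 pixels of where it should be at the far stop. I could not see it again once the cover was shut.
- **Cover:** I regripped the bar and swung the cover down until it stopped hard at its starting height (bar within 1 mm, 33 N upward). The last top view looks the same as the first.
- **Bench:** Comparing the first and last pictures by eye, the can, jar, bottle, sander, brush and bowl look unmoved. The scraper lay only partly in that view, and I left the blue look-alike alone. Outside that final 33 N, the force readings were under about 20 N.

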